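# Clip a counting cell onto the counting stage

### The arm

A 6-joint arm with a two-finger parallel gripper is mounted at the origin on the work surface. World frame = base frame: x ahead of the robot, y to its left, z up, the work surface at z = 0. Lengths are in m, angles in degrees, forces in N, time in s.
With the tool pointing down it reaches from about 0.25 to 0.775 m from the base axis. Payload 4 kg.
Tool frame: the origin (TCP) lies at the centre of the arm's flange, where the gripper is bolted on; the fingertips stand 199 mm ahead of it and the grasp point (between the pads) lies 180 mm ahead of it; z points along the fingers, y is the direction in which the jaws open and shut (so a half turn about z gives the same grasp; the last joint's range is limited). The gripper opens to 94 mm and grips with 3 to 60 N. Pads are 16 mm wide; open, the fingers measure 119 mm over their backs; the gripper's body (75 mm by 177 mm) begins 78 mm behind the grasp point.
Start: joints at [-70.881, 4.996, 78.535, -0, 96.463, -5.907], TCP at [0.233, -0.498, 0.405] pointing down, gripper open.
Joint ranges: [-177.83, 177.83], [-43.37, 116.18], [15.69, 146.23], [-61.86, 241.86], [9.47, 152.12], [-147.06, 147.06]. Speed limits (degrees/s): [159.86, 159.86, 180, 180, 180, 180].

### API

Orientations are given as a 3x3 rotation matrix whose columns are the frame's x, y, z axes.
In Python, from plant import telemetry, imaging, job, masks_of, landmark_of gives the robot as it stands.
- The arm moves only by the shell command python3 -m pendant 'ROWS' [OPENING] [FORCE]. ROWS is JSON, a list of rows, each a list of 2 entries, a list of its own where there are three numbers: the shift along the world's x, y, z in mm, then the turn, a rotation vector about the world's x, y, z in rad. A call has exactly 5 rows; each row shifts and turns the commanded pose from where the row before left it; what a row does not reach is not made up. A row lasts 1/8 s, in which the tool goes at most 62.5 mm and 10.7 degrees, less where a joint would pass 70% of its speed; a pose out of reach is approached as far as the arm can. A call with a gripper value outside its range is refused whole. OPENING is the closure, from 0 (fully open) to 1 (shut), set as the call begins (- or left out, the last holds). The fingers move at their own pace and stop on an object; FORCE is the grip in N (left out, the last holds). Time passes only in rows, so rows that do not move let the fingers close, or fill a call up. It gives the time, the measured TCP pose, the force and the opening at its end, in the units of the state.
- telemetry.sense(): the state, without advancing time (a new reading comes with each control period).
- imaging.camera(name): name is "scene" or "top" or "wrist"; returns a dict with "color" (420x560x3 uint8, red, green, blue), "depth" (420x560 float32, m along the optical axis (not along the pixel's ray), 0 where there is no reading), "camera_matrix" (3x3 intrinsics, pixels), "position" and "orientation" of the camera in the world; the wrist camera has in their place "hand_eye" (4x4, takes a point from camera to tool coordinates, whose origin is the TCP and whose axes are the flange's). Camera axes: x right, y down, z forward; pixel columns grow to the right and rows downward; lengths in m; the calibration is good to about 2 mm. A picture is of the moment at which its call begins: read the wrist's pose just before it.
- job.close_job(): hands the job in, once; it reports no verdict.
Trained networks look in a picture, given as the dict that the camera call returned (one of the last four; its "shot" number tells which), for a name from the list of things; names that differ only in an ending like _2 or _b are one class to them, and where a whole thing is asked for, a point or a joint stands for the part that bears it (a point fixed in the world has none). Each returns a list of dicts, best first, with "p" (0 to 1); they miss things now and then, are a little off and sometimes report something else, mostly with a low value. They report only what shows in the picture. A call takes as long as a camera call. They do not tell look-alikes from the thing itself.
- masks_of(picture, target): "pixels" (420x560 bool, what is visible of it).
- landmark_of(picture, target): "point" ([x, y, z] in m, in world coordinates, good to about 4 mm: a listed point, or the origin of a listed thing).
The state is a dict: "clock": time; "joint_positions": joint angles; "joint_vel": joint speeds; "joint_torque": joint torques, N m; "ee_pos": TCP position; "eef_rot": TCP orientation; "ft_force": force on the tool from outside, world axes, zero at the start; "torque": the same for the moment, N m; "finger_gap": finger opening in m.
Only numpy, scipy, OpenCV 4.12 (cv2) and the standard library are available. Lean on these libraries where they do the work, as an engineer would, in place of code of your own. Each camera call takes 0.05 s, during which the arm holds its last target.

### The job

Get the counting cell ready on the metal stage: swing both carton flaps open well past upright, lift the stage's spring clip until it stays up, then take the counting cell out of the carton and slide it along the stage, under the raised clip and between the side rails, fully home against the end stop. Then lower the clip onto the cell so that it holds the cell flat, let go, and leave the other things on the bench where they stand.

Things in the scene. Friction and masses are not known exactly. Their poses are not given: they have to be found in the camera images.
- cell_center (a point): The counting cell, a loose flat glass plate with a white frame: 40 mm (own x) by 76 mm (own y) by 6 mm thick, about 45 g. The point is its centre, 3 mm above its underside. It starts flat on a cork block in the carton, its long side roughly along the carton's y; grip it from above across the 40 mm, at its overhanging long edges. Either end may go first into the stage.
- carton_mouth (a point): Centre of the carton's mouth, at the height of the wall tops (50 mm above the bench). Axes as the carton. The flaps' hinges lie along x on the tops of the +y and -y walls, at y = +51 and -51 mm from this point.
- flap_left (a joint): Carton flap on the +y wall, 130 mm along x, 42 mm from hinge to free edge, 2.5 mm thick. Angle in rad: 0 = flat inwards over the mouth, 1.57 = upright, up to 3.3 = folded right over outwards. Starts ajar at 0.7 to 1.15. Its light stiff hinge stays where it is left; under 1 N moves it. A straight sideways push on its free edge can jam: follow the edge's arc, up and outwards.
- flap_right (a joint): Carton flap on the -y wall, the mirror image of flap_left: same size, same meaning of its angle, same start range. Between the two ajar free edges is a gap of at least 36 mm along the middle of the mouth.
- stage_home (a point): Where the cell's centre lies when it is fully home on the metal counting stage (fixed to the bench). Axes: +y is the way the cell slides in, its long side along y; x across; z up. The stage top is 3 mm below this point, 36 mm above the bench. More than 12 mm to -y of it the stage is only 26 mm wide over a base plate 24 mm lower: room for fingers beside the cell's long edges.
- clip_hinge (a point): Centre of the spring clip's hinge axis (along the stage's x), 44 mm in +y and 17 mm above stage_home. Axes as stage_home.
- clip_knob (a point): Centre of the black barrel knob on top of the spring clip's free end, its handle: a cylinder 16 mm thick and 18 mm long, lying along x. With the clip down it is 43 mm to -y of the hinge axis and 10 mm above it, 30 mm above the stage top. The steel leaf below is 10 mm wide in x. Grip the knob from above by its flat ends (across x); it turns between the fingers as the clip swings.
- clip (a joint): Spring clip's angle in rad: 0 = down on the empty stage, growing as the knob end is swung up and over towards +y, 1.9 = fully up and leaning back. An over-centre spring drives it down below 0.8 and holds it up above 0.8 (under 3 N at the knob). Starts at 0. Resting on the home cell it reads about 0.21.
- flask: Bystander: conical glass flask, 125 mm high.
- funnel: Bystander: white ceramic funnel standing upside down, 125 mm high.
- stopper: Bystander: rubber stopper 36 mm across, 26 mm high, between carton and stage.
- stopper_small: Bystander: rubber stopper 26 mm across, 22 mm high, between carton and stage.
- basin: Bystander: green plastic basin, 150 mm across, 55 mm high, at the far side.
- jar: Bystander: amber jar, 56 mm across, 75 mm high, at the far side.
- dish: Bystander: shallow glass dish, 76 mm across, 14 mm high, on the robot's side.
- tweezers: Bystander: steel tweezers 140 mm long lying at the far side.
- carton: Cardboard carton fixed to the bench; origin under its centre, z up. 136 mm (x) by 104 mm (y) outside, walls 3 mm thick and 50 mm high, floor 3 mm. In its middle a fixed cork block, 26 mm in x by 72 mm in y, top 25 mm above the bench, carries the cell, so the cell's long edges overhang the block.
- stage_stop (a point): Centre of the end stop's face, 38 mm in +y of stage_home. A bridge overhangs the last 8 mm before the stop, its underside 12 mm above the stage top, so the cell must be slid in beneath it. Before the bridge two side rails, 5 mm high and 44 mm apart with a flared mouth, start 9 mm in +y of stage_home. Axes as stage_home.
- clip_foot (a point): Underside of the clip's pressing foot, a steel bar 14 mm long (in x) and 5 mm thick under the leaf: with the clip down, 22 mm to -y of the hinge axis and 19 mm below it, 1 mm above the empty stage. It presses on the cell's end frame with about 2 N.
Mind the look-alikes: they are no part of the job. What is shaped like the part that bears stage_home but blue or turquoise is not meant.

How it is judged (in metres and radians):
On the way, in this order (a step that is already met when the one before it is completed fails the run):
1. both carton flaps stand open past upright and the spring clip stays up (value of joint each of flap_left, flap_right above 1.75 rad and value of joint clip above 1.1 rad), for 0.2 s.
2. the cell lies home on the stage against the stop, with the clip still up (value of joint clip above 0.8 rad and y of cell_center in the frame of stage_home between -0.004 and 0.003 m and x of cell_center in the frame of stage_home between -0.004 and 0.004 m and z of cell_center in the frame of stage_home between -0.002 and 0.003 m), for 0.2 s.
At the end, for the whole second after the job is handed in: The cell lies flat on the stage (within 2 mm in height and 0.05 rad), between the rails (within 4 mm across, 0.1 rad of straight), home against the stop (within 4 mm), and the clip is down with its foot resting on the cell (clip angle 0.12 to 0.3 rad) (y of cell_center in the frame of stage_home between -0.004 and 0.003 m and x of cell_center in the frame of stage_home between -0.004 and 0.004 m and z of cell_center in the frame of stage_home between -0.002 and 0.002 m and angle between the y axis of cell_center and the y axis of stage_home, either way round below 0.1 rad and angle between cell_center's own z axis and vertical below 0.05 rad and value of joint clip between 0.12 and 0.3 rad); the robot touches nothing.
It fails at once if a bystander was pushed more than 30 mm from its place (distance of any of flask, funnel, stopper, stopper_small, basin, jar, dish, tweezers from where it was at the start of the episode above 0.03 m).
It also fails if it takes over 72 s, if anything falls off the work surface, if the arm or the gripper's body presses on something with over 40 N, if the wrist force passes 120 N, or if a joint passes its speed limit or range.

## Working session

There is one attempt and no reset: what is moved stays moved. The work goes in short steps, Python scripts to look and compute and a shell command to move; the robot and the scene stay as the last step left them, time stands still between calls to the robot, and variables do not carry over. Pictures are saved under pics/ and viewed, and the job is handed in when it is done.

```bash
ls; mkdir -p pics; cat > h.py <<'E'
import numpy as np, cv2
from plant import telemetry, imaging, job, masks_of, landmark_of
def save(p,n,crop=None,s=1):
    im=p["color"][:,:,::-1]
    if crop: a,b,c,d=crop; im=im[a:b,c:d]
    im=cv2.resize(im,None,fx=s,fy=s,interpolation=cv2.INTER_CUBIC)
    cv2.imwrite("pics/"+n,im)
def pose(p,s=None):
    if "position" in p:
        return np.array(p["orientation"]).reshape(3,3),np.array(p["position"])
    T=np.array(p["hand_eye"]).reshape(4,4); R=np.array(s["eef_rot"]).reshape(3,3)
    return R@T[:3,:3], R@T[:3,3]+np.array(s["ee_pos"])
def cloud(p,s=None):
    R,t=pose(p,s);K=np.array(p["camera_matrix"]).reshape(3,3);d=p["depth"]
    v,u=np.indices(d.shape)
    P=np.stack([(u-K[0,2])/K[0,0]*d,(v-K[1,2])/K[1,1]*d,d],-1)
    W=P@R.T+t; W[d==0]=np.nan
    return W
def proj(p,X,s=None):
    R,t=pose(p,s);K=np.array(p["camera_matrix"]).reshape(3,3)
    c=(np.atleast_2d(X)-t)@R; q=c@K.T
    return q[:,:2]/q[:,2:]
E
python3 - <<'E'
from h import *
s=telemetry.sense(); print(s)
for n in ["scene","top","wrist"]:
    p=imaging.camera(n); save(p,n+"0.png"); print(n,p.get("position"),p.get("orientation"),p.get("hand_eye"),p["camera_matrix"])
    for t in ["cell_center","carton_mouth","stage_home","clip_hinge","clip_knob","stage_stop","clip_foot","carton","flap_left","flap_right","flask","funnel","stopper","stopper_small","basin","jar","dish","tweezers"]:
        try:
            r=landmark_of(p,t); print(t,[(round(x["p"],2),np.round(x["point"],4).tolist()) for x in r[:3]])
        except Exception as e: print(t,e)
print(telemetry.sense()["clock"])
E
```

```text
pics
{'clock': 0.0, 'joint_positions': array([-7.08783694e+01,  5.03897791e+00,  7.86210131e+01, -4.19475728e-04,
        9.64618634e+01, -5.90696184e+00]), 'joint_vel': array([ 0.00152547, -0.04973562, -0.0517073 , -0.13830407,  0.01474408,
       -0.0538407 ]), 'joint_torque': array([ 7.75718809e-05, -3.40184927e+01, -3.02426863e+01,  7.18874834e-02,
        3.30779341e-02, -1.73894668e-04]), 'ee_pos': array([ 0.23265236, -0.49825881,  0.403538  ]), 'eef_rot': array([[ 9.06097194e-01,  4.23069001e-01, -7.03545432e-04],
       [ 4.23069533e-01, -9.06094996e-01,  2.00703222e-03],
       [ 2.11634123e-04, -2.11621490e-03, -9.99997738e-01]]), 'ft_force': array([-0.56982389, -0.46655001,  0.28685012]), 'torque': array([ 0.00368865, -0.00620554, -0.02311054]), 'finger_gap': 0.09391874903008127}
scene [1.0710797  0.64596055 0.90803134] [[-0.77082663  0.46365317 -0.43686617]
 [ 0.63700826  0.55362564 -0.53639456]
 [-0.00684073 -0.69175457 -0.72210029]] None [[422.89557038   0.         279.33896955]
 [  0.         422.89557038 207.70661996]
 [  0.           0.           1.        ]]
cell_ce
[... 3860 characters left out ...]
 1.00000000e+00]] [[337.8332617    0.         282.52132589]
 [  0.         337.8332617  207.81895395]
 [  0.           0.           1.        ]]
cell_center []
carton_mouth []
stage_home []
clip_hinge []
clip_knob []
stage_stop []
clip_foot []
carton []
flap_left it knows: basin, carton, carton_mouth, cell_center, clip_foot, clip_hinge, clip_knob, dish, flask, funnel, jar, stage_home, stage_stop, stopper, stopper_small, tweezers
flap_right it knows: basin, carton, carton_mouth, cell_center, clip_foot, clip_hinge, clip_knob, dish, flask, funnel, jar, stage_home, stage_stop, stopper, stopper_small, tweezers
flask []
funnel []
stopper []
stopper_small []
basin []
jar []
dish []
tweezers []
2.55
```

View pics/scene0.png

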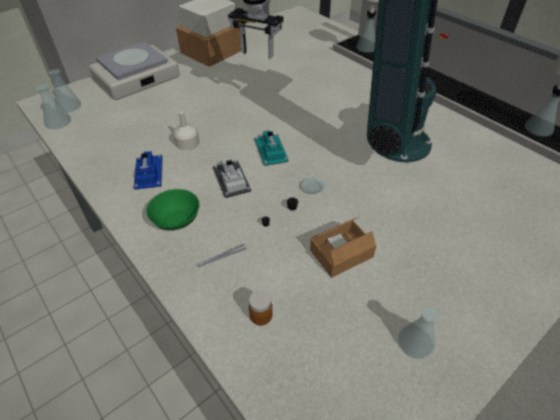

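View pics/top0.png

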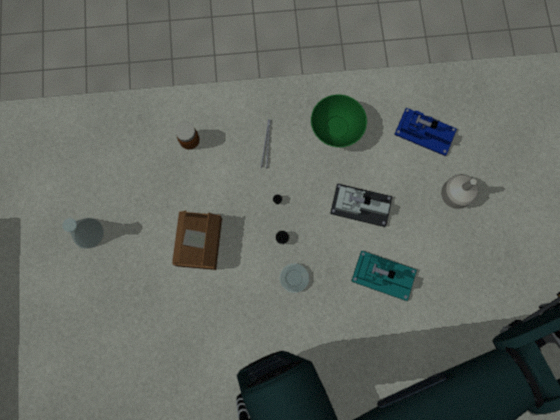

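```bash
python3 - <<'E'
from h import *
s=telemetry.sense()
a=imaging.camera("top"); b=imaging.camera("scene")
np.savez("d0.npz",a=cloud(a),b=cloud(b),ca=a["color"],cb=b["color"])
im1=cv2.resize(a["color"][165:290,160:410,::-1],None,fx=3.2,fy=3.2,interpolation=cv2.INTER_CUBIC)
im2=cv2.resize(b["color"][110:290,190:400,::-1],None,fx=3.3,fy=3.3,interpolation=cv2.INTER_CUBIC)
cv2.imwrite("pics/t1.png",im1);cv2.imwrite("pics/s1.png",im2)
for n,p in (("top",a),("scene",b)):
    W=cloud(p)
    for t in ["carton","cell_center","stage_home"]:
        for r in masks_of(p,t)[:2]:
            m=r["pixels"]; w=W[m]; w=w[np.isfinite(w[:,0])]
            print(n,t,r["p"],m.sum(),np.round(np.median(w,0),3),w[:,2].min(),w[:,2].max())
            if t!="carton" :
                top=w
                print(np.round(cv2.minAreaRect((w[:,:2]*1000).astype(np.float32)),1) if 0 else cv2.minAreaRect((w[:,:2]*1000).astype(np.float32)))
E
```

```text
top carton 0.97 2117 [0.492 0.21  0.05 ] -0.004708656275059342 0.09321402131858081
top carton 0.31 947 [0.543 0.484 0.052] -0.005254637259832107 0.1322220465910693
top cell_center 0.89 358 [0.505 0.217 0.031] -0.0015717141055862083 0.08832890994710652
((507.35369873046875, 214.44456481933594), (71.97652435302734, 46.0474739074707), 72.10014343261719)
top cell_center 0.74 1923 [ 0.55  -0.218  0.018] -0.007142113414031037 0.07838585523394603
((557.64892578125, -224.69273376464844), (155.29222106933594, 93.87881469726562), 71.01642608642578)
top stage_home 0.92 1866 [ 0.55  -0.218  0.019] -0.0032334593833629466 0.07838585523394603
((558.964599609375, -222.5594024658203), (153.50257873535156, 91.16876220703125), 70.00389862060547)
top stage_home 0.91 1958 [ 0.367 -0.253  0.018] -0.004059919817933189 0.0809513878797612
((369.16461181640625, -258.2413024902344), (153.67489624023438, 89.33113861083984), 64.80170440673828)
scene carton 0.73 2276 [0.515 0.235 0.039] -0.004566065774480599 0.08790534060939748
scene carton 0.26 317 [ 0.382 -0.031  0.009] -0.0026444537235363885 0.01848402955642081
scene stage_home 0.89 916 [ 0.754 -0.387  0.024] -0.0035472895249690772 0.0766040779625915
((739.0264282226562, -431.5591735839844), (181.29637145996094, 86.69879150390625), 58.99821090698242)
scene stage_home 0.83 778 [ 0.386 -0.222  0.025] -0.0009704538161284804 0.07489303798527713
((362.1904602050781, -273.5240478515625), (193.92381286621094, 88.7315902709961), 66.31429290771484)
```

View pics/t1.png

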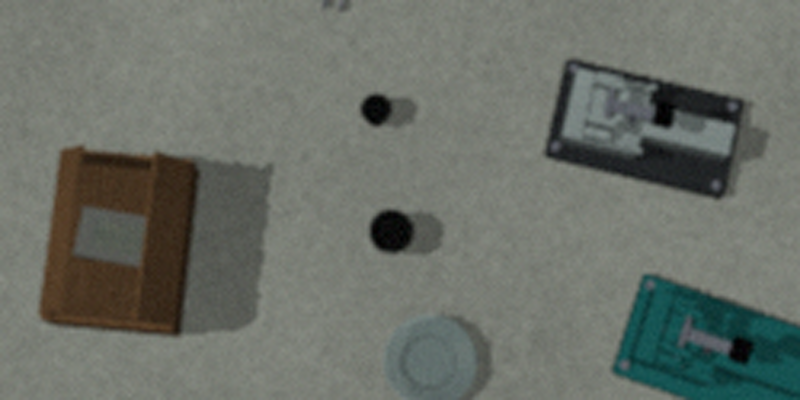

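View pics/s1.png

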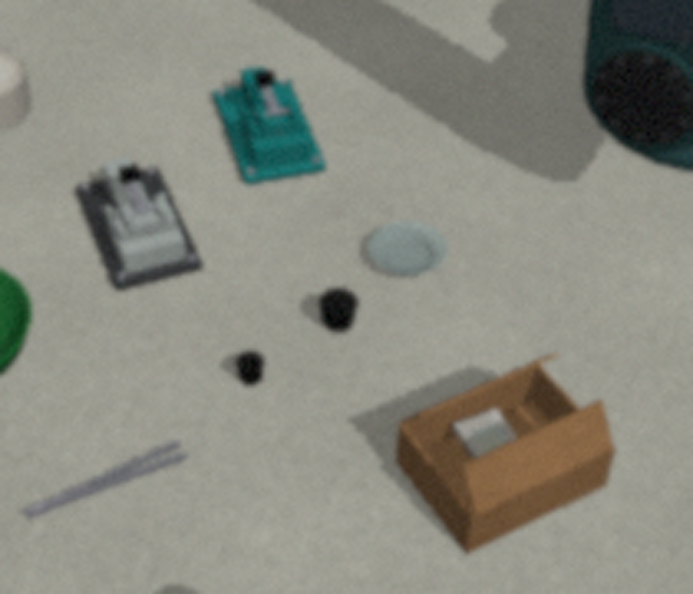

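```bash
python3 -m pendant '[[[45,38,0],[0,0,0.10]],[[45,38,0],[0,0,0.12]],[[45,38,0],[0,0,0.12]],[[45,38,0],[0,0,0.12]],[[45,38,0],[0,0,0.12]]]' 0 20; python3 -m pendant '[[[45,38,0],[0,0,0.12]],[[45,38,0],[0,0,0.12]],[[15,22,-20],[0,0,0.02]],[[0,0,-20],[0,0,0]],[[0,0,0],[0,0,0]]]'; cat > look.py <<'E'
from h import *
import sys
s=telemetry.sense(); p=imaging.camera("wrist"); n=sys.argv[1]; save(p,n+".png",s=1.4)
W=cloud(p,s); np.savez(n+".npz",W=W,c=p["color"],K=p["camera_matrix"])
print(s["clock"],np.round(s["ee_pos"],4),np.round(s["eef_rot"],3).tolist(),s["finger_gap"])
for t in sys.argv[2:]:
    r=landmark_of(p,t); print(t,[(round(x["p"],2),np.round(x["point"],4).tolist(),np.round(proj(p,x["point"],s)[0]*1.4).tolist()) for x in r[:2]])
E
python3 look.py w1 stage_home clip_hinge clip_knob stage_stop clip_foot
```

```text
clock: 3.58
ee_pos: [0.4589, -0.3069, 0.4049]
eef_rot: [[0.523, 0.852, 0.001], [0.852, -0.523, -0.001], [-0.0, 0.001, -1.0]]
ft_force: [0.8, -0.4, -0.5]
finger_gap: 0.0942
clock: 4.2
ee_pos: [0.5626, -0.2098, 0.3624]
eef_rot: [[0.289, 0.957, -0.004], [0.957, -0.289, 0.002], [0.001, -0.005, -1.0]]
ft_force: [-0.0, -0.5, -1.1]
finger_gap: 0.0941
4.2 [ 0.5626 -0.2098  0.3624] [[0.289, 0.957, -0.004], [0.957, -0.289, 0.002], [0.001, -0.005, -1.0]] 0.09405150377266916
stage_home [(0.75, [0.5595, -0.232, 0.0346], [404.0, 312.0]), (0.7, [0.3619, -0.2664, 0.0359], [158.0, 430.0])]
clip_hinge [(0.88, [0.3829, -0.2245, 0.0561], [146.0, 385.0]), (0.66, [0.5715, -0.1814, 0.0533], [400.0, 241.0])]
clip_knob [(0.71, [0.5578, -0.2286, 0.0642], [400.0, 323.0]), (0.62, [0.3692, -0.2633, 0.0658], [144.0, 448.0])]
stage_stop [(0.84, [0.3781, -0.2319, 0.0374], [158.0, 384.0]), (0.71, [0.57, -0.1918, 0.0413], [402.0, 254.0])]
clip_foot [(0.95, [0.375, -0.2469, 0.0394], [161.0, 405.0]), (0.91, [0.5602, -0.2093, 0.0399], [395.0, 283.0])]
```

View pics/w1.png

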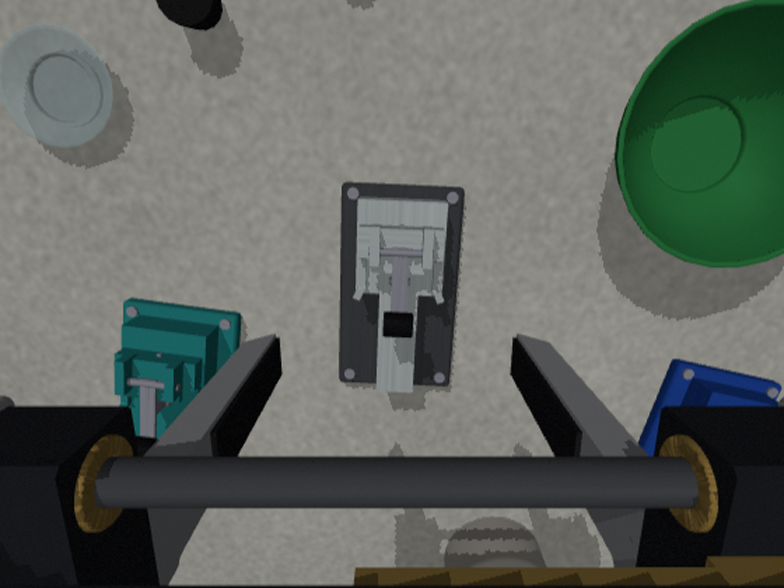

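```bash
cat >> h.py <<'E'
def ray(s,K,he,uv,z):
    R=np.array(s["eef_rot"]).reshape(3,3);R2=R@he[:3,:3];t=R@he[:3,3]+np.array(s["ee_pos"])
    uv=np.atleast_2d(uv);d=np.c_[(uv-K[:2,2])/[K[0,0],K[1,1]],np.ones(len(uv))]@R2.T
    return t+d*((z-t[2])/d[:,2])[:,None]
E
python3 - <<'E'
from h import *
s=telemetry.sense();p=imaging.camera("wrist");K=np.array(p["camera_matrix"]);he=np.array(p["hand_eye"])
W=cloud(p,s)
P=np.array([(347,183),(464,188),(340,381),(449,386),(353,193),(453,197),(349,373),(439,378)])/1.4
X=ray(s,K,he,P,0.012);print(np.round(X*1000,1))
for a,b in ((0,1),(2,3),(4,5),(6,7),(2,0),(3,1),(6,4),(7,5)):
    d=X[b]-X[a]; print(a,b,np.linalg.norm(d),np.degrees(np.arctan2(d[1],d[0])))
# depths
for n,(u,v) in dict(knob=(397,323),base=(358,340),plate=(395,380),block=(400,212),rail=(375,240),leaf=(400,285)).items():
    u/=1.4;v/=1.4; print(n,np.round(W[int(v),int(u)]*1000,1))
m=(p["color"].max(2)<45); 
vv,uu=np.nonzero(m); k=(abs(uu-397/1.4)<14)&(abs(vv-325/1.4)<12); uu,vv=uu[k],vv[k]
w=W[vv,uu]; w=w[w[:,2]>.05]; print("knob",len(w),np.round(np.median(w,0)*1000,1),np.round(w.min(0)*1000,1),np.round(w.max(0)*1000,1), uu.mean()*1.4,vv.mean()*1.4)
# edges via canny-hough
g=cv2.cvtColor(p["color"],cv2.COLOR_RGB2GRAY)
L=cv2.HoughLinesP(cv2.Canny(g[120:290,235:345],60,140),1,np.pi/360,25,minLineLength=30,maxLineGap=4)
for l in L[:,0]:
    q=ray(s,K,he,[(l[0]+235,l[1]+120),(l[2]+235,l[3]+120)],0.012);d=q[1]-q[0];print((l.reshape(2,2)+[235,120])*1.4,round(np.degrees(np.arctan2(d[1],d[0])),1))
E
```

```text
[[ 548.7 -141.4   12. ]
 [ 624.8 -168.    12. ]
 [ 496.5 -281.    12. ]
 [ 575.7 -309.5   12. ]
 [ 550.5 -149.    12. ]
 [ 616.  -171.7   12. ]
 [ 505.3 -276.6   12. ]
 [ 570.1 -300.7   12. ]]
0 1 0.08071143898965322 -19.270683520504644
2 3 0.08414892452309465 -19.800784789989986
4 5 0.06932503664108462 -19.1316387216449
6 7 0.06918615332902585 -20.386746044595476
2 0 0.14898069059605543 69.52471592161434
3 1 0.1497266058467197 70.84484751421344
6 4 0.13539810670533917 70.48874437281687
7 5 0.1369146345747747 70.42788153949036
knob [ 557.7 -227.7   73.2]
base [ 519.7 -252.1   11.5]
plate [ 540.7 -280.8   36.3]
block [ 577.8 -168.1   35.8]
rail [ 558.9 -177.2   62. ]
leaf [ 565.  -209.7   56.1]
knob 338 [ 556.6 -226.7   72. ] [ 546.  -236.6   66.4] [ 566.  -218.9   75.5] 397.58317307692306 321.5894230769231
[[336.  343. ]
 [336.  260.4]] 71.3
[[445.2 378. ]
 [455.  245. ]] 70.8
[[340.2 179.2]
 [417.2 182. ]] -18.9
[[373.8 358.4]
 [375.2 287. ]] 71.4
[[407.4 387.8]
 [414.4 287. ]] 69.9
[[436.8 298.2]
 [443.8 183.4]] 71.1
[[355.6 194.6]
 [441.  197.4]] -18.7
[[337.4 233.8]
 [337.4 182. ]] 71.3
[[425.6 291.2]
 [428.4 222.6]] 71.8
[[456.4 243.6]
 [459.2 198.8]] 71.5
[[372.4 289.8]
 [373.8 247.8]] 70.6
```

```bash
python3 -m pendant '[[[-4.6,-18.7,0],[0,0,-0.045]],[[0,0,-35],[0,0,0]],[[0,0,-40],[0,0,0]],[[0,0,-33],[0,0,0]],[[0,0,0],[0,0,0]]]' 0.5 12; python3 look.py w2 clip_knob
```

```text
clock: 5.18
ee_pos: [0.5567, -0.2297, 0.2533]
eef_rot: [[0.335, 0.942, -0.006], [0.942, -0.335, 0.003], [0.001, -0.007, -1.0]]
ft_force: [-0.8, -0.2, 0.7]
finger_gap: 0.0483
5.175 [ 0.5567 -0.2297  0.2533] [[0.335, 0.942, -0.006], [0.942, -0.335, 0.003], [0.001, -0.007, -1.0]] 0.048294674544163745
clip_knob [(0.78, [0.5586, -0.2298, 0.0625], [406.0, 363.0])]
```

View pics/w2.png

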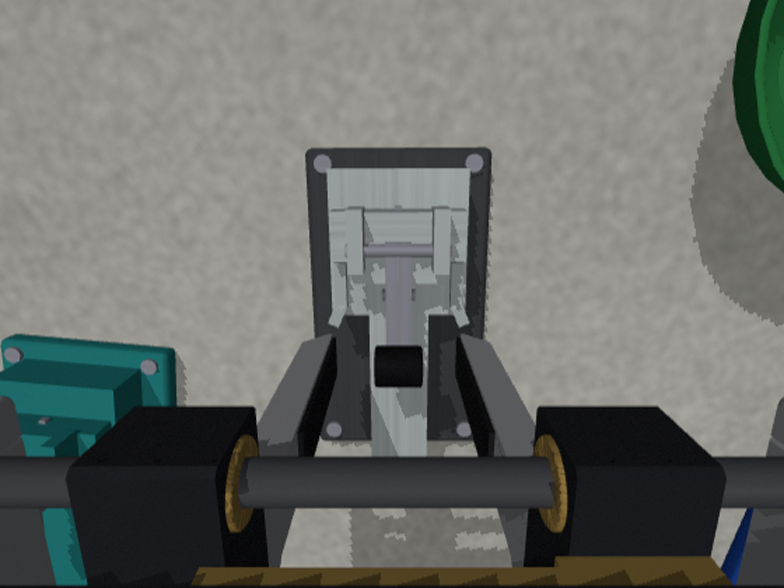

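```bash
python3 -m pendant '[[[0,0,0],[0,0,0]],[[0,0,0],[0,0,0]],[[0,0,0],[0,0,0]],[[1.3,3.8,10.7],[0,0,0]],[[2.2,6.3,9.4],[0,0,0]]]' 1 12;python3 -m pendant '[[[3,8.4,7.3],[0,0,0]],[[3.5,9.9,4.8],[0,0,0]],[[3.8,10.7,1.9],[0,0,0]],[[3.8,10.7,-1.1],[0,0,0]],[[0,0,0],[0,0,0]]]' ; python3 look.py w3 clip_knob
```

```text
clock: 5.9
ee_pos: [0.561, -0.2188, 0.2764]
eef_rot: [[0.333, 0.943, -0.003], [0.943, -0.333, 0.001], [-0.001, -0.003, -1.0]]
ft_force: [-3.1, 1.0, -4.2]
finger_gap: 0.018
clock: 6.52
ee_pos: [0.5755, -0.1771, 0.2912]
eef_rot: [[0.331, 0.944, -0.002], [0.944, -0.331, 0.003], [0.002, -0.002, -1.0]]
ft_force: [-6.7, 2.7, 2.3]
finger_gap: 0.0178
6.525 [ 0.5755 -0.1771  0.2912] [[0.331, 0.944, -0.002], [0.944, -0.331, 0.003], [0.002, -0.002, -1.0]] 0.017834999549179477
clip_knob [(0.72, [0.5721, -0.1857, 0.0942], [398.0, 380.0])]
```

View pics/w3.png

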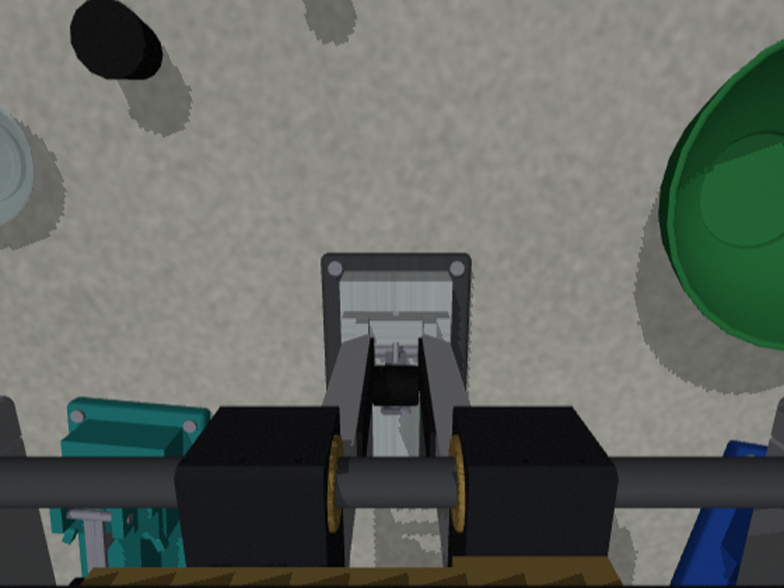

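```bash
python3 -m pendant '[[[3.6,10.2,-3],[0,0,0]],[[0,0,0],[0,0,0]],[[0,0,0],[0,0,0]],[[0,0,0],[0,0,0]],[[0,0,30],[0,0,0]]]' 0.5;python3 -m pendant '[[[-8,40,60],[0,0,0.03]],[[-14,60,5],[0,0,0.03]],[[-14,60,0],[0,0,0.03]],[[-14,60,0],[0,0,0.03]],[[-14,60,0],[0,0,0.03]]]' 1; python3 -m pendant '[[[-14,60,0],[0,0,0]],[[0,20,0],[0,0,0]],[[0,0,0],[0,0,0]],[[0,0,0],[0,0,0]],[[0,0,0],[0,0,0]]]'; python3 look.py w4 carton carton_mouth cell_center
```

```text
clock: 7.25
ee_pos: [0.5786, -0.1691, 0.3139]
eef_rot: [[0.333, 0.943, -0.006], [0.943, -0.333, 0.002], [0.0, -0.006, -1.0]]
ft_force: [-0.0, -0.4, 0.4]
finger_gap: 0.0468
clock: 7.88
ee_pos: [0.5157, 0.1069, 0.3738]
eef_rot: [[0.188, 0.982, 0.001], [0.982, -0.188, 0.0], [0.001, 0.001, -1.0]]
ft_force: [0.0, -0.2, -0.8]
finger_gap: 0.0014
clock: 8.5
ee_pos: [0.5029, 0.1839, 0.3733]
eef_rot: [[0.19, 0.982, -0.0], [0.982, -0.19, -0.0], [-0.0, 0.0, -1.0]]
ft_force: [-0.5, -0.3, 0.6]
finger_gap: 0.0005
8.5 [0.5029 0.1839 0.3733] [[0.19, 0.982, -0.0], [0.982, -0.19, -0.0], [-0.0, 0.0, -1.0]] 0.0005211586687641454
carton []
carton_mouth []
cell_center [(0.92, [0.504, 0.2065, 0.0255], [392.0, 242.0])]
```

View pics/w4.png

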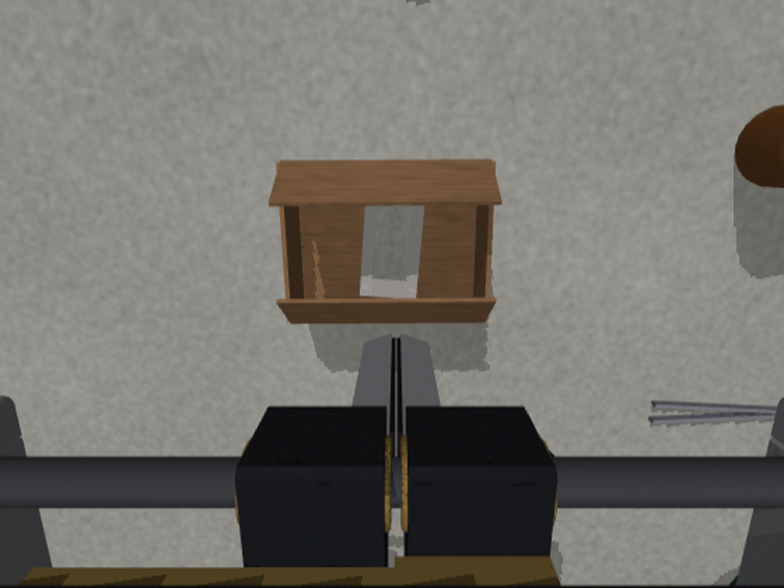

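```bash
python3 - <<'E'
from h import *
d=np.load("w4.npz");W=d["W"]
th=np.radians(-10.95);ex=np.array([np.cos(th),np.sin(th)]);ey=np.array([-np.sin(th),np.cos(th)])
for u in (300,340,450,480):
    for vs in [range(155,212,6),range(292,328,4)]:
        print(u,[ (round(float(W[int(v/1.4),int(u/1.4),:2]@ey)*1000),round(float(W[int(v/1.4),int(u/1.4),2])*1000)) for v in vs])
for v in (215,250,285): print([ (u,round(float(W[int(v/1.4),int(u/1.4),:2]@ex)*1000,1),round(float(W[int(v/1.4),int(u/1.4),2])*1000,1)) for u in (276,282,286,292,298,340,365,390,415,440,470,482,488,492,497)])
print("c",np.array([.503,.2095])@ex,np.array([.503,.2095])@ey, "tcp",np.array([.5029,.1839])@ex,np.array([.5029,.1839])@ey)
# cell
C=W[...,2]; vv,uu=np.nonzero((C>.026)&(C<.036)); k=(uu>250)&(uu<305)&(vv>147)&(vv<213);P=W[vv[k],uu[k],:2]*1000
print(len(P),cv2.minAreaRect(P.astype(np.float32)),np.median(W[vv[k],uu[k],2]))
E
```

```text
300 [(358, -1), (353, 53), (350, 58), (347, 62), (343, 68), (340, 72), (337, 77), (334, 83), (330, 87), (320, 3)]
300 [(260, 15), (257, 16), (274, 84), (271, 83), (266, 75), (263, 71), (258, 65), (253, 57), (230, 0)]
340 [(358, 1), (353, 52), (350, 58), (347, 62), (343, 67), (340, 72), (337, 78), (334, 82), (330, 85), (319, 1)]
340 [(257, 3), (254, 4), (274, 85), (270, 81), (266, 76), (263, 72), (258, 64), (253, 57), (230, 0)]
450 [(358, 0), (353, 53), (350, 58), (347, 63), (343, 70), (340, 72), (337, 77), (334, 82), (330, 86), (320, 2)]
450 [(257, 2), (253, 2), (274, 84), (270, 80), (266, 74), (262, 70), (258, 64), (252, 56), (230, -1)]
480 [(358, 0), (353, 52), (350, 58), (347, 63), (343, 67), (340, 74), (337, 78), (334, 82), (330, 86), (321, 14)]Traceback (most recent call last):
  File "<stdin>", line 6, in <module>
ValueError: cannot convert float NaN to integer
```

```bash
python3 -m pendant '[[[5,25.5,-40],[0,0,0]],[[0,0,-46],[0,0,0]],[[0,0,-20],[0,0,0]],[[2.3,11.8,2],[0,0,0]],[[2.3,11.8,2],[0,0,0]]]';python3 -m pendant '[[[1.9,9.8,2],[0,0,0]],[[1.9,9.8,1],[0,0,0]],[[1.9,9.8,-3],[0,0,0]],[[1.7,8.8,-5],[0,0,0]],[[0,0,0],[0,0,0]]]' ; python3 look.py w5
```

```text
clock: 9.32
ee_pos: [0.5126, 0.2352, 0.2731]
eef_rot: [[0.188, 0.982, 0.002], [0.982, -0.188, 0.001], [0.001, 0.002, -1.0]]
ft_force: [-1.1, -0.2, 0.6]
finger_gap: 0.0008
clock: 9.95
ee_pos: [0.5192, 0.2733, 0.2654]
eef_rot: [[0.187, 0.982, -0.001], [0.982, -0.187, -0.0], [-0.001, -0.001, -1.0]]
ft_force: [0.2, -0.3, -0.6]
finger_gap: 0.0004
9.95 [0.5192 0.2733 0.2654] [[0.187, 0.982, -0.001], [0.982, -0.187, -0.0], [-0.001, -0.001, -1.0]] 0.0004344918344090978
```

View pics/w5.png

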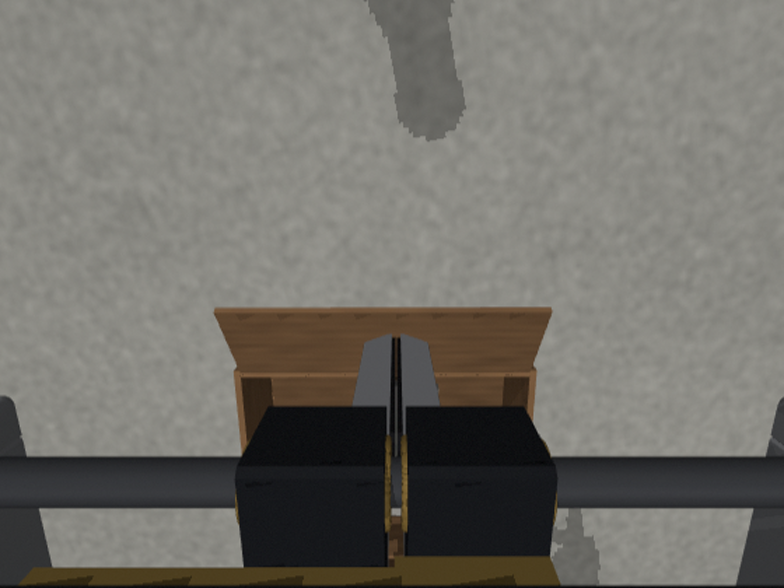

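```bash
python3 -m pendant '[[[-7.6,-39.3,1],[0,0,0]],[[-5.7,-29.5,0],[0,0,0]],[[-2.3,-11.8,2],[0,0,0]],[[-2.3,-11.8,3],[0,0,0]],[[-1.9,-9.8,2],[0,0,0]]]';python3 -m pendant '[[[-1.9,-9.8,0],[0,0,0]],[[-1.9,-9.8,-3],[0,0,0]],[[-1.7,-8.8,-4],[0,0,0]],[[-0.4,-2,0],[0,0,0]],[[0,0,0],[0,0,0]]]' ; python3 look.py w6 cell_center
```

```text
clock: 10.62
ee_pos: [0.4997, 0.1703, 0.2749]
eef_rot: [[0.188, 0.982, 0.001], [0.982, -0.188, 0.0], [0.001, 0.001, -1.0]]
ft_force: [0.4, 0.6, 0.3]
finger_gap: 0.0003
clock: 11.25
ee_pos: [0.4936, 0.1399, 0.2672]
eef_rot: [[0.188, 0.982, -0.0], [0.982, -0.188, -0.0], [-0.0, -0.0, -1.0]]
ft_force: [0.5, 0.2, -0.3]
finger_gap: 0.0003
11.25 [0.4936 0.1399 0.2672] [[0.188, 0.982, -0.0], [0.982, -0.188, -0.0], [-0.0, -0.0, -1.0]] 0.0002761296995226418
cell_center [(0.94, [0.5044, 0.2064, 0.0259], [393.0, 182.0])]
```

View pics/w6.png

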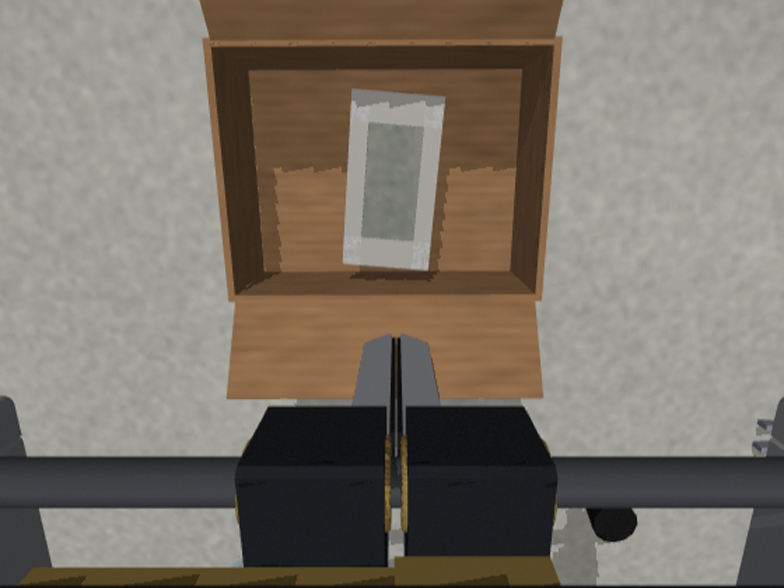

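```bash
python3 - <<'E'
from h import *
s=telemetry.sense();p=imaging.camera("wrist");K=np.array(p["camera_matrix"]);he=np.array(p["hand_eye"])
W=cloud(p,s)
c=np.array([(352,90),(444,97),(428,270),(343,264)])/1.4
X=ray(s,K,he,c,0.031)*1000;print(np.round(X,1),X.mean(0))
for a,b in ((0,1),(3,2),(3,0),(2,1)):
    d=X[b]-X[a];print(np.linalg.norm(d),np.degrees(np.arctan2(d[1],d[0])))
for uv in [(360,180),(395,110),(385,252),(430,200)]: print(np.round(W[int(uv[1]/1.4),int(uv[0]/1.4)]*1000,1))
b=imaging.camera("scene");save(b,"s2.png",(110,290,190,400),3.3)
E
```

```text
[[494.6 247.6  31. ]
 [532.5 237.6  31. ]
 [513.  164.5  31. ]
 [474.6 174.8  31. ]] [503.66470474 206.12363408  31.        ]
39.208441374154305 -14.857249298247961
39.734688497382976 -14.92663049932189
75.53916919935946 74.64768815673858
75.58457115820774 75.04688349859015
[490.2 210.9  30.1]
[511.  236.8  30.5]
[494.9 176.6  30.5]
[519.4 196.6  29.8]
```

View pics/s2.png

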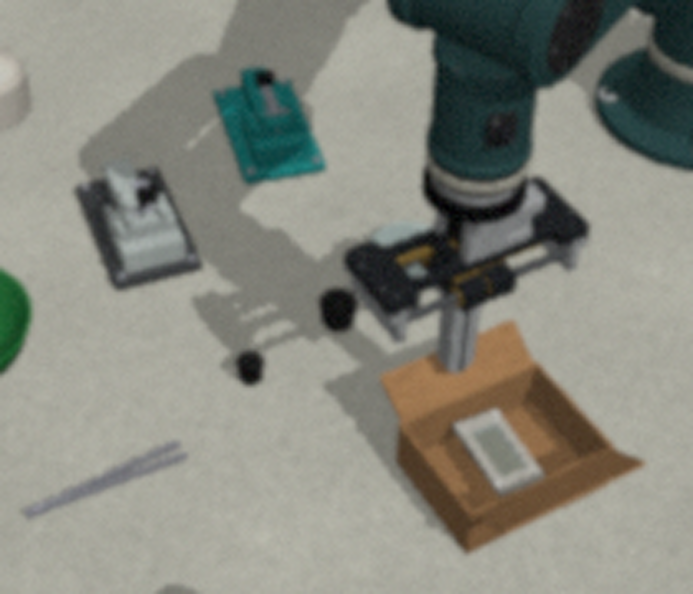

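```bash
python3 -m pendant '[[[0.9,13,20],[0,0,-0.02]],[[1.5,15,0],[0,0,-0.03]],[[1.5,15,0],[0,0,-0.021]],[[0,0,-42],[0,0,0]],[[0,0,0],[0,0,0]]]' 0.36 25;python3 look.py w7 cell_center
```

```text
clock: 12.08
ee_pos: [0.4961, 0.1831, 0.2421]
eef_rot: [[0.256, 0.967, -0.008], [0.967, -0.256, -0.002], [-0.004, -0.007, -1.0]]
ft_force: [-0.7, -0.1, 0.1]
finger_gap: 0.0472
12.075 [0.4961 0.1831 0.2421] [[0.256, 0.967, -0.008], [0.967, -0.256, -0.002], [-0.004, -0.007, -1.0]] 0.04716166815555366
cell_center [(0.59, [0.5087, 0.2096, 0.0289], [414.0, 277.0])]
```

View pics/w7.png

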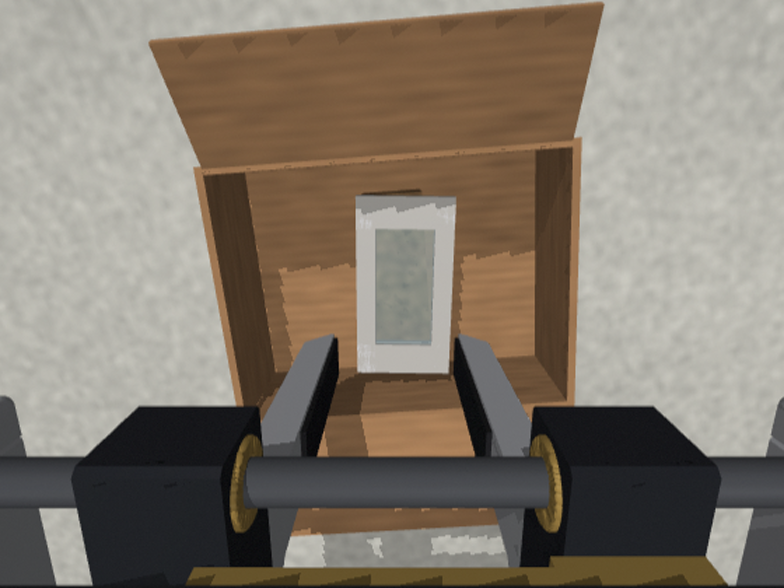

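```bash
python3 -m pendant '[[[3.4,-0.9,0],[0,0,0]],[[0,0,0],[0,0,0]],[[0,0,-12],[0,0,0]],[[0,0,-11],[0,0,0]],[[0,0,0],[0,0,0]]]' 0.3 25;python3 look.py w8 cell_center
```

```text
clock: 12.8
ee_pos: [0.5002, 0.182, 0.2204]
eef_rot: [[0.257, 0.966, -0.004], [0.966, -0.257, -0.001], [-0.002, -0.003, -1.0]]
ft_force: [0.3, -0.3, -0.3]
finger_gap: 0.0656
12.8 [0.5002 0.182  0.2204] [[0.257, 0.966, -0.004], [0.966, -0.257, -0.001], [-0.002, -0.003, -1.0]] 0.0655817256268081
cell_center [(0.73, [0.5064, 0.2046, 0.0283], [400.0, 305.0])]
```

View pics/w8.png

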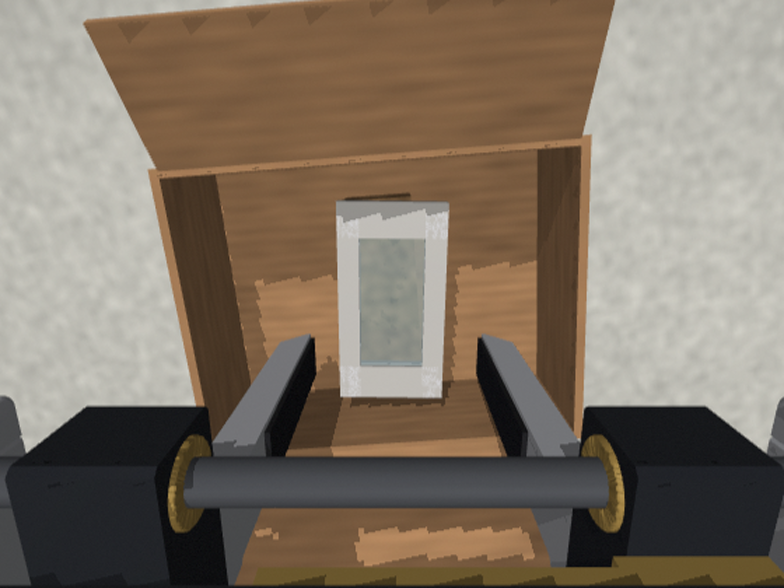

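```bash
python3 -m pendant '[[[0,0,0],[0,0,0]],[[0,0,0],[0,0,0]],[[0,0,0],[0,0,0]],[[0,0,10],[0,0,0]],[[0,0,20],[0,0,0]]]' 1 25;python3 -m pendant '[[[0,0,40],[0,0,0]],[[0,0,40],[0,0,0]],[[0,0,0],[0,0,0]],[[0,0,0],[0,0,0]],[[0,0,0],[0,0,0]]]'; python3 look.py w9 cell_center
```

```text
clock: 13.52
ee_pos: [0.5006, 0.1821, 0.2522]
eef_rot: [[0.257, 0.966, -0.002], [0.966, -0.257, -0.001], [-0.001, -0.002, -1.0]]
ft_force: [0.7, 0.3, -0.8]
finger_gap: 0.0397
clock: 14.15
ee_pos: [0.5005, 0.1821, 0.3304]
eef_rot: [[0.257, 0.966, -0.004], [0.966, -0.257, -0.001], [-0.002, -0.003, -1.0]]
ft_force: [-0.3, 0.1, 0.5]
finger_gap: 0.0395
14.15 [0.5005 0.1821 0.3304] [[0.257, 0.966, -0.004], [0.966, -0.257, -0.001], [-0.002, -0.003, -1.0]] 0.03946766517958666
cell_center [(0.57, [0.5075, 0.2066, 0.1322], [400.0, 295.0])]
```

View pics/w9.png

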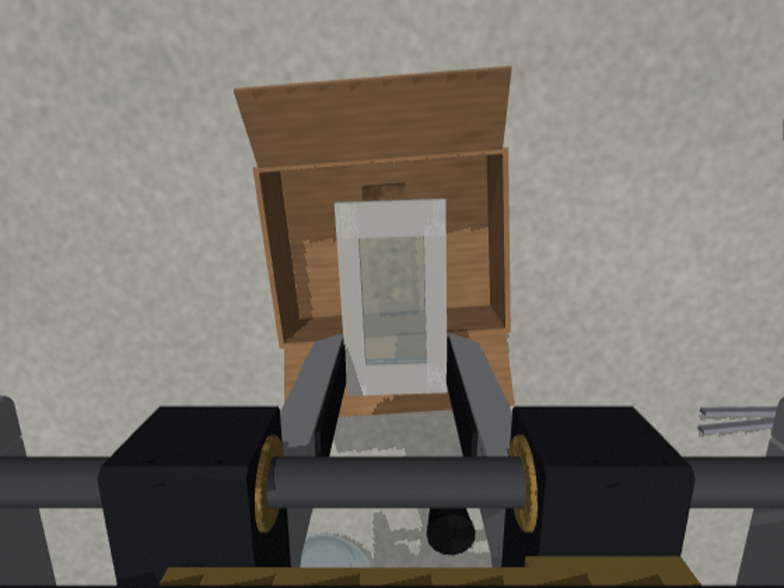

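```bash
cat > cell.py <<'E'
from h import *
s=telemetry.sense();p=imaging.camera("wrist")
W=cloud(p,s);R=np.array(s["eef_rot"]).reshape(3,3)
T=(W-np.array(s["ee_pos"]))@R*1000
c=p["color"].astype(int)
m=(c.min(2)>125)&(abs(T[...,2]-190)<14)&(abs(T[...,1])<30)&(T[...,0]>-30)&(T[...,0]<80)
m=cv2.morphologyEx(m.astype(np.uint8),cv2.MORPH_OPEN,np.ones((3,3)))>0
P=T[m];A=np.c_[P[:,:2],np.ones(len(P))]
k=np.ones(len(P),bool)
for _ in range(4):
    q=np.linalg.lstsq(A[k],P[k,2],rcond=None)[0];r=P[:,2]-A@q;k=abs(r)<3
print(len(P),k.sum(),"slope x,y",q,"rms",r[k].std())
print(cv2.minAreaRect(P[k][:,:2].astype(np.float32)))
print(np.percentile(P[k],[1,99],axis=0))
cv2.imwrite("pics/m.png",m.astype(np.uint8)*255)
E
python3 cell.py
```

```text
6024 6024 slope x,y [4.88600142e-03 8.14819344e-07 1.92254401e+02] rms 0.6334004057988197
((24.59396743774414, -1.736135482788086), (40.01771926879883, 76.38953399658203), 87.90271759033203)
[[-12.2952212  -21.95636601 190.93398871]
 [ 62.31691346  18.11138344 193.95089855]]
```

View pics/m.png

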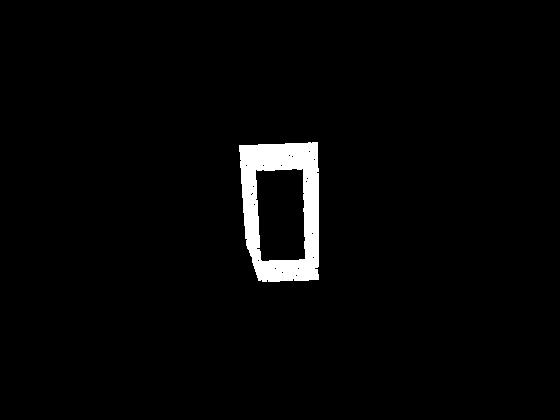

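```bash
python3 -m pendant '[[[2,-40,10],[0,0,0]],[[3.5,-58,0],[0,0,-0.02]],[[3.5,-58,0],[0,0,-0.02]],[[3.5,-58,0],[0,0,-0.02]],[[3.5,-58,0],[0,0,-0.02]]]';python3 -m pendant '[[[3.5,-58,0],[0,0,-0.02]],[[3.5,-58,0],[0,0,-0.019]],[[3.5,-58,0],[0,0,0]],[[1.1,-45.8,0],[0,0,0]],[[0,0,0],[0,0,0]]]';python3 -m pendant '[[[0,0,-40],[0,0,0]],[[0,0,-30],[0,0,0]],[[0,0,0],[0,0,0]],[[0,0,0],[0,0,0]],[[0,0,0],[0,0,0]]]'; python3 look.py w10 cell_center stage_home clip_knob
```

```text
clock: 14.92
ee_pos: [0.5167, -0.0916, 0.3419]
eef_rot: [[0.334, 0.943, -0.0], [0.943, -0.334, 0.0], [0.0, -0.0, -1.0]]
ft_force: [0.7, -0.2, -0.4]
finger_gap: 0.0396
clock: 15.55
ee_pos: [0.528, -0.3128, 0.3408]
eef_rot: [[0.374, 0.927, -0.002], [0.927, -0.374, 0.0], [-0.0, -0.002, -1.0]]
ft_force: [-0.2, 0.2, -0.9]
finger_gap: 0.0394
clock: 16.18
ee_pos: [0.5291, -0.3096, 0.2747]
eef_rot: [[0.37, 0.929, 0.003], [0.929, -0.37, -0.002], [-0.001, 0.004, -1.0]]
ft_force: [-0.0, -0.1, 0.5]
finger_gap: 0.0397
16.175 [ 0.5291 -0.3096  0.2747] [[0.37, 0.929, 0.003], [0.929, -0.37, -0.002], [-0.001, 0.004, -1.0]] 0.03972146652894135
cell_center [(0.79, [0.5386, -0.287, 0.0786], [397.0, 300.0])]
stage_home [(0.89, [0.3655, -0.2689, 0.0413], [53.0, 371.0]), (0.83, [0.5587, -0.2293, 0.0394], [390.0, 139.0])]
clip_knob [(0.55, [0.3659, -0.2654, 0.071], [0.0, 394.0]), (0.45, [0.5674, -0.1912, 0.0426], [375.0, 38.0])]
```

View pics/w10.png

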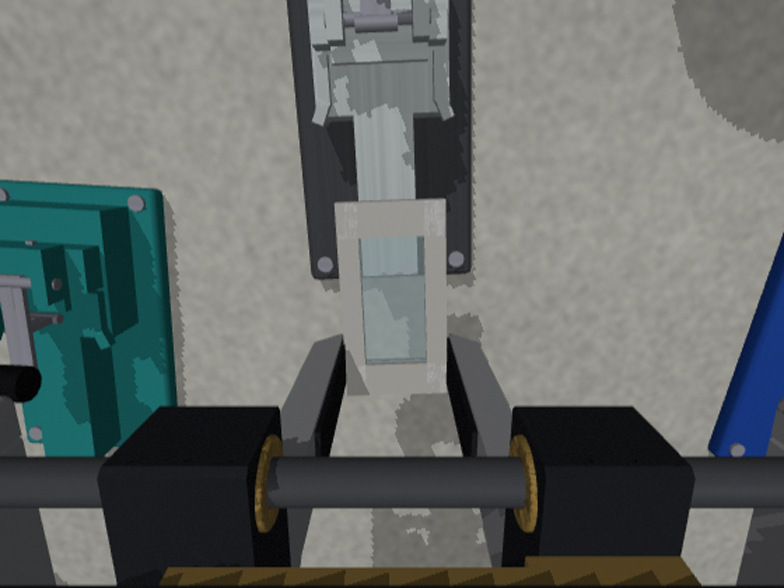

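```bash
cat >> cell.py <<'E'
K=np.array(p["camera_matrix"]);he=np.array(p["hand_eye"])
Q=W[m][k]*1000;print("cell world",cv2.minAreaRect(Q[:,:2].astype(np.float32)),"top z",np.median(Q[:,2]))
E
python3 cell.py; python3 - <<'E'
from h import *
s=telemetry.sense();p=imaging.camera("wrist");K=np.array(p["camera_matrix"]);he=np.array(p["hand_eye"])
ang=lambda d:np.degrees(np.arctan2(d[1],d[0]))
g=cv2.cvtColor(p["color"],cv2.COLOR_RGB2GRAY)
L=cv2.HoughLinesP(cv2.Canny(g[0:200,200:345],60,140),1,np.pi/720,22,minLineLength=28,maxLineGap=4)
ys=np.array([.335,.942]);xs=np.array([.942,-.335])
for l in L[:,0]:
    uv=l.reshape(2,2)+[200,0]
    for z in (.036,.012):
        q=ray(s,K,he,uv,z)*1000;d=q[1]-q[0];a=ang(d)%180
        if 60<a<80: print((uv*1.4).round().tolist(),z,round(a,1),"x",np.round((q[:,:2]-[556.1,-229.3])@xs,1),"y",np.round((q[:,:2]-[556.1,-229.3])@ys,1))
for n,uv,z in (("bolts",[(325,265),(456,259)],.013),("corner",[(314,277),(469,271)],.012),("stagecorner",[(355,115),(412,117)],.036),("mouth",[(320,123),(447,117)],.041)):
    q=ray(s,K,he,np.array(uv)/1.4,z)*1000; print(n,np.round((q[:,:2]-[556.1,-229.3])@np.c_[xs,ys],1).tolist())
E
```

```text
8178 8169 slope x,y [ 2.83358399e-03 -7.69954860e-03  1.92752296e+02] rms 0.916337237580477
((24.544662475585938, -1.864980697631836), (39.967769622802734, 76.51798248291016), 87.9144058227539)
[[-12.16152972 -21.75231564 191.0544926 ]
 [ 62.19742183  17.94335679 195.09970289]]
cell world ((536.3916625976562, -286.4086608886719), (76.51809692382812, 39.96833038330078), 70.37921142578125) top z 80.75555601053219
[[473.0, 269.0], [473.0, 0.0]] 0.036 70.7 x [38.  37.3] y [-58.6  53.4]
[[473.0, 269.0], [473.0, 0.0]] 0.012 70.7 x [41.8 41.1] y [-64.   60.4]
[[294.0, 69.0], [312.0, 276.0]] 0.036 70.6 x [-37.9 -37.7] y [ 30.5 -59.1]
[[294.0, 69.0], [312.0, 276.0]] 0.012 70.6 x [-42.5 -42.2] y [ 35.  -64.6]
[[356.0, 123.0], [360.0, 199.0]] 0.036 70.4 x [-13.3 -13.3] y [  7.9 -24.4]
[[356.0, 123.0], [360.0, 199.0]] 0.012 70.4 x [-15.1 -15.1] y [  9.8 -26. ]
[[342.0, 0.0], [344.0, 43.0]] 0.036 70.8 x [-16.2 -16.1] y [55.4 39.4]
[[342.0, 0.0], [344.0, 43.0]] 0.012 70.8 x [-18.3 -18.2] y [62.6 44.8]
[[445.0, 279.0], [445.0, 234.0]] 0.036 69.9 x [24.8 25. ] y [-62.8 -41.6]
[[445.0, 279.0], [445.0
[... 648 characters left out ...]
119.0]] 0.036 70.8 x [39.3 38.8] y [-62.    7.7]
[[476.0, 276.0], [476.0, 119.0]] 0.012 70.8 x [43.3 42.7] y [-67.8   9.6]
[[287.0, 0.0], [291.0, 39.0]] 0.036 71.8 x [-38.4 -38.1] y [56.2 41.8]
[[287.0, 0.0], [291.0, 39.0]] 0.012 71.8 x [-43.  -42.6] y [63.5 47.4]
[[434.0, 101.0], [434.0, 59.0]] 0.036 69.5 x [20.8 21. ] y [15.7 32.1]
[[434.0, 101.0], [434.0, 59.0]] 0.012 69.5 x [22.7 23. ] y [18.5 36.8]
[[476.0, 69.0], [476.0, 108.0]] 0.036 70.8 x [38.6 38.8] y [27.7 12.2]
[[476.0, 69.0], [476.0, 108.0]] 0.012 70.8 x [42.6 42.7] y [31.8 14.6]
bolts [[-34.9, -58.9], [32.8, -58.2]]
corner [[-41.3, -65.3], [39.6, -65.1]]
stagecorner [[-13.4, 11.2], [11.2, 9.5]]
mouth [[-28.0, 8.1], [25.7, 8.5]]
```

```bash
python3 - <<'E'
import numpy as np
for n in ("w7","w8","w9","w10"):
    d=np.load(n+".npz");W=d["W"]
    print(n,[np.round(W[int(v/1.4),int(u/1.4),2]*1000,1) for u,v in ((350,250),(350,300),(434,300),(434,260),(395,220),(395,375))])
E
```

```text
w7 [np.float64(2.4), np.float64(2.6), np.float64(30.1), np.float64(30.9), np.float64(29.6), np.float64(15.7)]
w8 [np.float64(31.0), np.float64(29.6), np.float64(30.8), np.float64(29.9), np.float64(29.6), np.float64(30.7)]
w9 [np.float64(136.5), np.float64(137.9), np.float64(137.5), np.float64(137.7), np.float64(137.6), np.float64(138.8)]
w10 [np.float64(81.7), np.float64(81.9), np.float64(81.9), np.float64(82.9), np.float64(82.3), np.float64(83.2)]
```

```bash
python3 -m pendant '[[[-1,0.4,0],[0,0,0.003]],[[0,0,-20],[0,0,0]],[[0,0,-16],[0,0,0]],[[0,0,0],[0,0,0]],[[0,0,0],[0,0,0]]]' 1 40;python3 cell.py; python3 look.py w11
```

```text
clock: 17.1
ee_pos: [0.5276, -0.3093, 0.2366]
eef_rot: [[0.367, 0.93, -0.0], [0.93, -0.367, 0.0], [0.0, -0.0, -1.0]]
ft_force: [0.3, -0.1, -0.5]
finger_gap: 0.0394
7905 6290 slope x,y [-7.47298262e-04 -4.98331176e-03  1.92488935e+02] rms 0.7413276995668154
((24.49483871459961, -1.9256744384765625), (40.06477737426758, 76.74971008300781), 88.4454116821289)
[[-12.29475939 -21.85401507 190.96233417]
 [ 62.25774509  18.03592077 194.5571368 ]]
cell world ((534.77587890625, -285.762939453125), (76.74971008300781, 40.06471252441406), 70.01133728027344) top z 44.1768168206045
17.15 [ 0.5277 -0.3093  0.2369] [[0.367, 0.93, 0.0], [0.93, -0.367, -0.0], [-0.0, 0.0, -1.0]] 0.039399461700801774
```

View pics/w11.png

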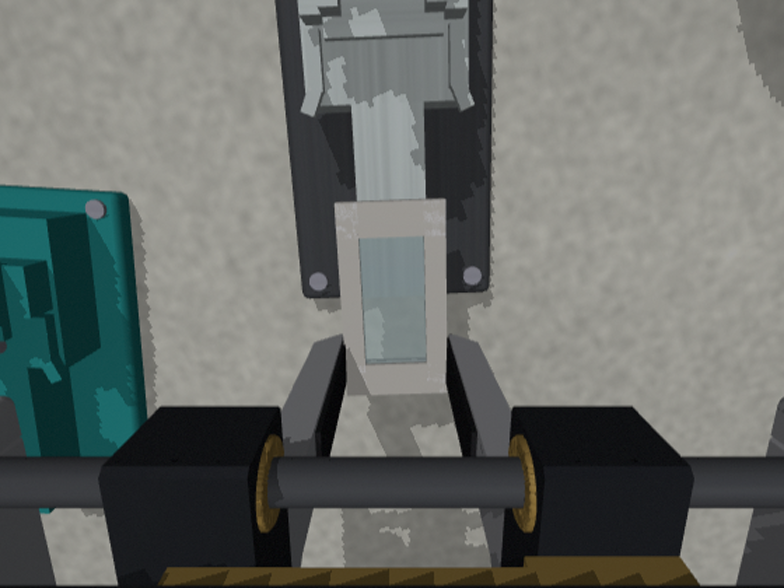

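```bash
python3 -m pendant '[[[3.3,9.4,-0.7],[0,0,0]],[[3.3,9.4,0],[0,0,0]],[[3.3,9.4,0],[0,0,0]],[[3.3,9.4,0],[0,0,0]],[[0,0,0],[0,0,0]]]' ;python3 cell.py; python3 look.py w12
```

```text
clock: 17.82
ee_pos: [0.5411, -0.2706, 0.2357]
eef_rot: [[0.366, 0.931, -0.0], [0.931, -0.366, 0.0], [0.0, -0.0, -1.0]]
ft_force: [0.4, -0.2, -1.0]
finger_gap: 0.0396
5678 5293 slope x,y [ 1.00993816e-02 -1.60712728e-02  1.92222909e+02] rms 0.8786139944838698
((33.41352462768555, -3.7768096923828125), (43.31727981567383, 99.04351043701172), 78.07460021972656)
[[-12.47544654 -29.22765381 190.97678781]
 [ 72.38485778  18.0965211  195.86084261]]
cell world ((549.8116455078125, -238.1389923095703), (99.0436019897461, 43.31732177734375), 80.46687316894531) top z 43.263892852210134
17.875 [ 0.5409 -0.2711  0.2357] [[0.366, 0.93, 0.0], [0.93, -0.366, -0.0], [-0.0, 0.0, -1.0]] 0.03914582237349427
```

View pics/w12.png

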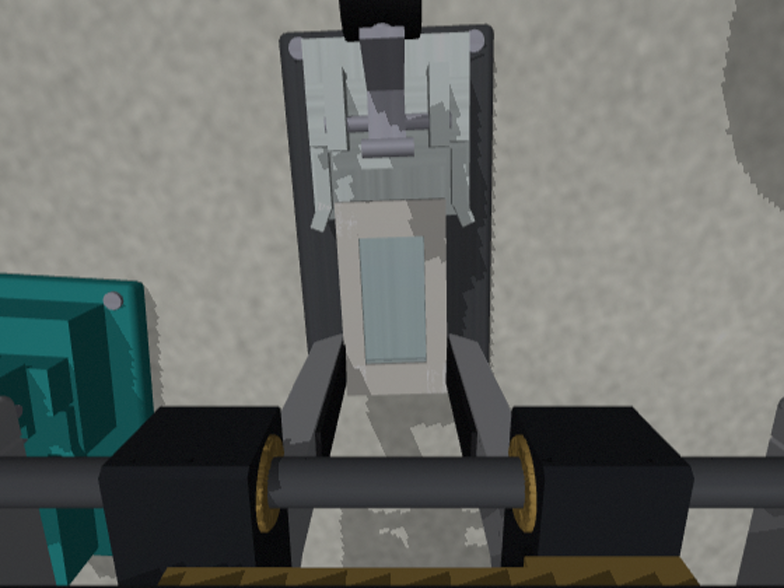

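```bash
python3 -m pendant '[[[1.7,4.7,0],[0,0,0]],[[1.7,4.7,0],[0,0,0]],[[1.7,4.7,-0.4],[0,0,0]],[[0.7,1.9,0],[0,0,0]],[[0,0,0],[0,0,0]]]' ;python3 look.py w13;  python3 -m pendant '[[[0.3,0.9,0],[0,0,0]],[[0.3,0.9,0],[0,0,0]],[[0.2,0.6,0],[0,0,0]],[[0,0,0],[0,0,0]],[[0,0,0],[0,0,0]]]' ;python3 look.py w14
```

```text
clock: 18.55
ee_pos: [0.5466, -0.2554, 0.2352]
eef_rot: [[0.367, 0.93, -0.0], [0.93, -0.367, -0.0], [-0.0, -0.0, -1.0]]
ft_force: [-1.5, 0.0, 0.2]
finger_gap: 0.0393
18.55 [ 0.5466 -0.2554  0.2352] [[0.367, 0.93, -0.0], [0.93, -0.367, -0.0], [-0.0, -0.0, -1.0]] 0.039264386811605816
clock: 19.23
ee_pos: [0.5474, -0.2532, 0.2353]
eef_rot: [[0.367, 0.93, 0.0], [0.93, -0.367, -0.0], [-0.0, 0.0, -1.0]]
ft_force: [0.7, -0.3, -1.1]
finger_gap: 0.0395
19.225 [ 0.5474 -0.2532  0.2353] [[0.367, 0.93, 0.0], [0.93, -0.367, -0.0], [-0.0, 0.0, -1.0]] 0.03951916147156505
```

View pics/w14.png

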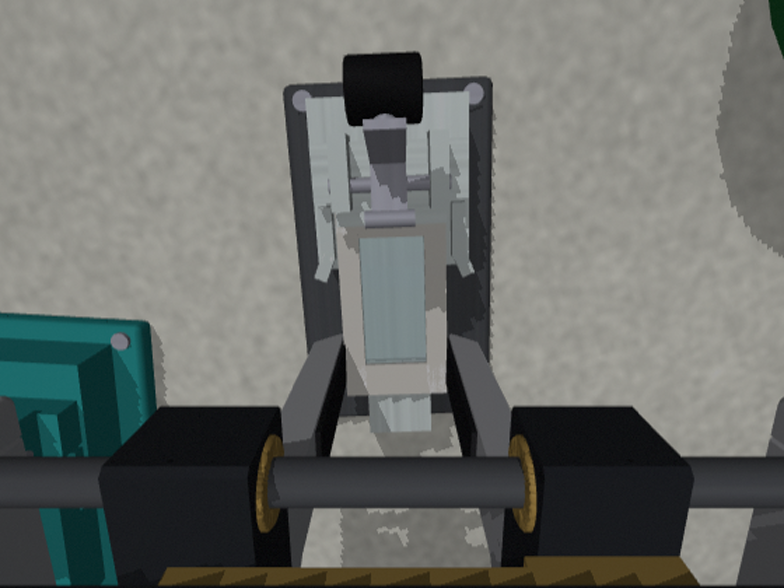

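```bash
python3 -m pendant '[[[0.3,0.9,0],[0,0,0]],[[0.3,0.9,0],[0,0,0]],[[0,0,0],[0,0,0]],[[0,0,0],[0,0,0]],[[0,0,0],[0,0,0]]]'; python3 -m pendant '[[[0.3,0.9,0],[0,0,0]],[[0.3,0.9,0],[0,0,0]],[[0,0,0],[0,0,0]],[[0,0,0],[0,0,0]],[[0,0,0],[0,0,0]]]'
```

```text
clock: 19.9
ee_pos: [0.5477, -0.2523, 0.2354]
eef_rot: [[0.368, 0.93, -0.0], [0.93, -0.368, -0.002], [-0.002, 0.0, -1.0]]
ft_force: [-1.5, -5.3, -1.6]
finger_gap: 0.039
clock: 20.52
ee_pos: [0.5479, -0.2516, 0.2356]
eef_rot: [[0.368, 0.93, -0.001], [0.93, -0.368, -0.006], [-0.006, 0.001, -1.0]]
ft_force: [-3.3, -8.6, -0.4]
finger_gap: 0.0393
```

```bash
python3 -m pendant '[[[0,0,-0.5],[0,0,0]],[[0,0,-0.5],[0,0,0]],[[0,0,0],[0,0,0]],[[0,0,0],[0,0,0]],[[0,0,0],[0,0,0]]]'; python3 look.py w15
```

```text
clock: 21.15
ee_pos: [0.548, -0.2516, 0.2349]
eef_rot: [[0.368, 0.93, -0.001], [0.93, -0.368, -0.006], [-0.006, 0.001, -1.0]]
ft_force: [-2.6, -7.9, -0.3]
finger_gap: 0.0395
21.15 [ 0.548  -0.2516  0.2349] [[0.368, 0.93, -0.001], [0.93, -0.368, -0.006], [-0.006, 0.001, -1.0]] 0.039491513271052596
```

View pics/w15.png

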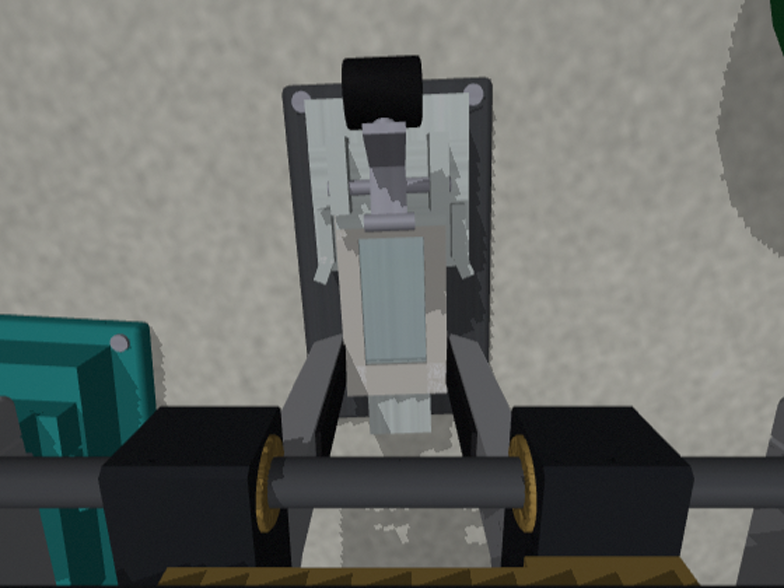

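```bash
python3 -m pendant '[[[0,0,-0.5],[0,0,0]],[[0,0,-0.5],[0,0,0]],[[0,0,0],[0,0,0]],[[0,0,0],[0,0,0]],[[0,0,0],[0,0,0]]]'; python3 -m pendant '[[[0,0,0],[0,0,0]],[[0,0,0],[0,0,0]],[[0,0,0],[0,0,0]],[[0,0,0],[0,0,0]],[[0,0,0],[0,0,0]]]' 0.35; python3 look.py w16 cell_center stage_home
```

```text
clock: 21.82
ee_pos: [0.5479, -0.2516, 0.2342]
eef_rot: [[0.368, 0.93, -0.001], [0.93, -0.368, -0.006], [-0.006, 0.001, -1.0]]
ft_force: [-3.4, -8.4, 1.7]
finger_gap: 0.0391
clock: 22.45
ee_pos: [0.5486, -0.2494, 0.2332]
eef_rot: [[0.367, 0.93, 0.0], [0.93, -0.367, 0.0], [0.0, -0.0, -1.0]]
ft_force: [-0.6, 0.4, 0.3]
finger_gap: 0.0613
22.45 [ 0.5486 -0.2494  0.2332] [[0.367, 0.93, 0.0], [0.93, -0.367, 0.0], [0.0, -0.0, -1.0]] 0.06129081413295943
cell_center [(0.66, [0.5578, -0.2292, 0.0376], [401.0, 306.0])]
stage_home []
```

View pics/w16.png

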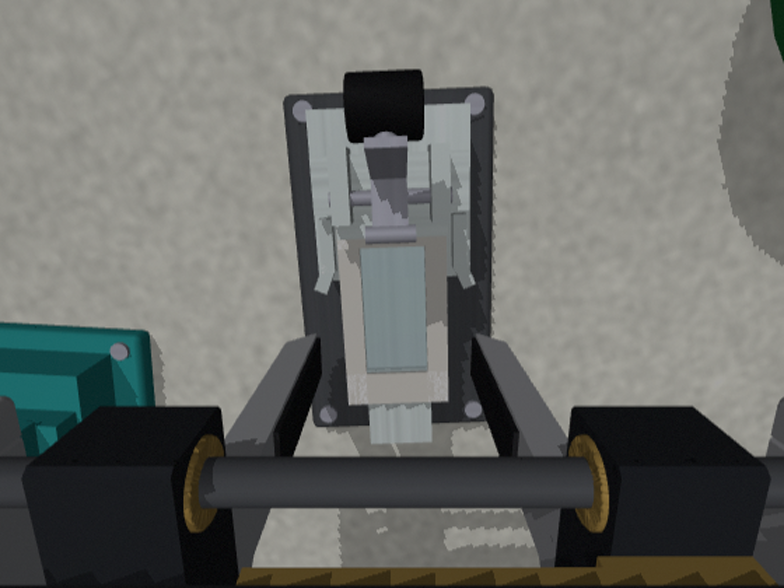

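```bash
python3 -m pendant '[[[0,0,30],[0,0,0]],[[0,0,60],[0,0,0]],[[15,41.7,0],[0,0,0.017]],[[15,41.7,0],[0,0,0.017]],[[0,0,0],[0,0,0]]]' 0.5 12; python3 look.py w17 cell_center clip_knob stage_home stage_stop
```

```text
clock: 23.22
ee_pos: [0.5792, -0.1637, 0.3235]
eef_rot: [[0.332, 0.943, 0.001], [0.943, -0.332, 0.001], [0.001, 0.0, -1.0]]
ft_force: [-0.0, -1.3, -0.6]
finger_gap: 0.0474
23.225 [ 0.5792 -0.1637  0.3235] [[0.332, 0.943, 0.001], [0.943, -0.332, 0.001], [0.001, 0.0, -1.0]] 0.04738005490916174
cell_center [(0.94, [0.5588, -0.2281, 0.0393], [400.0, 404.0]), (0.75, [0.7813, -0.184, 0.002], [710.0, 209.0])]
clip_knob [(0.64, [0.579, -0.163, 0.0909], [396.0, 327.0])]
stage_home [(0.68, [0.7391, -0.4303, 0.0397], [744.0, 576.0])]
stage_stop [(0.96, [0.5681, -0.1895, 0.0398], [394.0, 344.0]), (0.72, [0.7616, -0.3991, 0.037], [768.0, 529.0])]
```

View pics/w17.png

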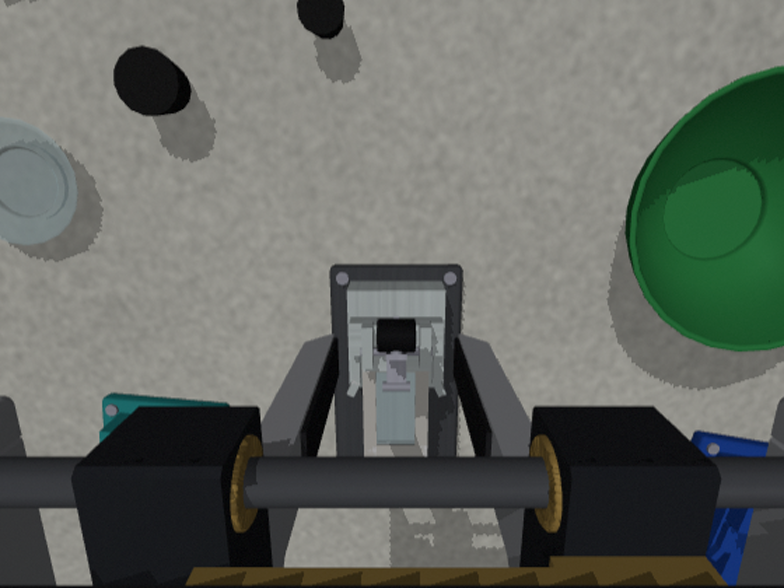

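```bash
python3 -m pendant '[[[0,0,-25],[0,0,0]],[[0,0,-16],[0,0,0]],[[0,0,0],[0,0,0]],[[0,0,0],[0,0,0]],[[0,0,0],[0,0,0]]]' 0.5 12; python3 -m pendant '[[[0,0,0],[0,0,0]],[[0,0,0],[0,0,0]],[[0,0,0],[0,0,0]],[[0,0,0],[0,0,0]],[[0,0,0],[0,0,0]]]' 1 12; python3 look.py w18 clip_knob
```

```text
clock: 24.1
ee_pos: [0.5789, -0.1664, 0.2835]
eef_rot: [[0.335, 0.942, 0.002], [0.942, -0.335, -0.001], [-0.0, 0.002, -1.0]]
ft_force: [-0.3, -0.3, 0.2]
finger_gap: 0.047
clock: 24.72
ee_pos: [0.5786, -0.1662, 0.2824]
eef_rot: [[0.335, 0.942, 0.0], [0.942, -0.335, 0.0], [0.0, 0.0, -1.0]]
ft_force: [0.2, 0.2, 0.4]
finger_gap: 0.0178
24.725 [ 0.5786 -0.1662  0.2824] [[0.335, 0.942, 0.0], [0.942, -0.335, 0.0], [0.0, 0.0, -1.0]] 0.01777976472998211
clip_knob [(0.56, [0.5798, -0.1644, 0.0897], [399.0, 357.0]), (0.39, [0.7821, -0.1832, 0.0019], [761.0, 208.0])]
```

View pics/w18.png

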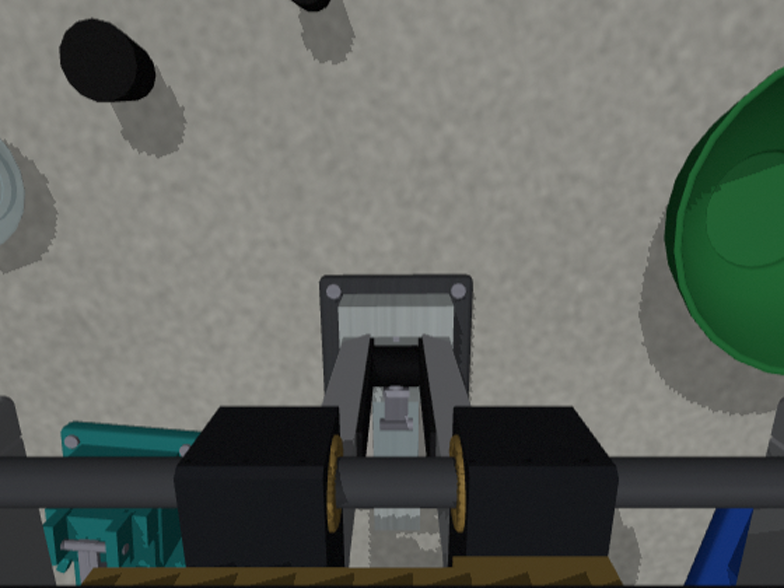

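```bash
python3 -m pendant '[[[-3.5,-9.9,4.8],[0,0,0]],[[-3.8,-10.7,1.9],[0,0,0]],[[-3.8,-10.7,-1.1],[0,0,0]],[[-3.6,-10.2,-4],[0,0,0]],[[0,0,0],[0,0,0]]]'; python3 -m pendant '[[[-3.1,-8.9,-6.7],[0,0,0]],[[-1.9,-5.3,-6.3],[0,0,0]],[[-1.3,-3.8,-5.5],[0,0,0]],[[0,0,0],[0,0,0]],[[0,0,0],[0,0,0]]]';python3 look.py w19 clip_knob cell_center
```

```text
clock: 25.45
ee_pos: [0.5632, -0.2097, 0.2844]
eef_rot: [[0.337, 0.941, -0.0], [0.941, -0.337, -0.003], [-0.003, 0.001, -1.0]]
ft_force: [-2.2, -1.3, 5.1]
finger_gap: 0.0178
clock: 26.08
ee_pos: [0.5573, -0.2269, 0.2652]
eef_rot: [[0.336, 0.942, -0.001], [0.942, -0.336, -0.003], [-0.004, 0.0, -1.0]]
ft_force: [-2.3, -6.0, 2.5]
finger_gap: 0.0181
26.075 [ 0.5573 -0.2269  0.2652] [[0.336, 0.942, -0.001], [0.942, -0.336, -0.003], [-0.004, 0.0, -1.0]] 0.018090813247973205
clip_knob [(0.9, [0.3669, -0.2671, 0.0685], [35.0, 563.0]), (0.56, [0.5598, -0.2209, 0.0785], [399.0, 351.0])]
cell_center [(0.77, [0.5581, -0.2316, 0.0364], [402.0, 338.0])]
```

View pics/w19.png

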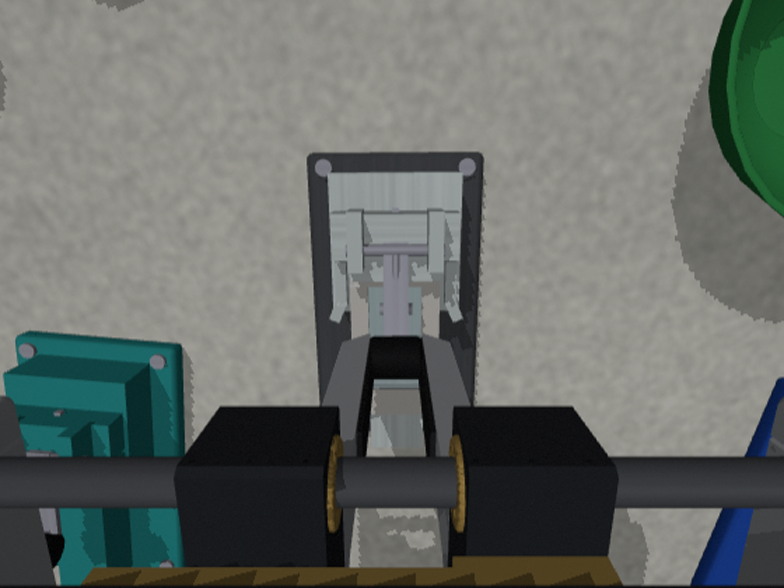

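```bash
python3 -m pendant '[[[0,0.5,-2],[0,0,0]],[[0,0.5,-1],[0,0,0]],[[0,0,0],[0,0,0]],[[0,0,0],[0,0,0]],[[0,0,0],[0,0,0]]]'; python3 -m pendant '[[[0,0,0],[0,0,0]],[[0,0,0],[0,0,0]],[[0,0,0],[0,0,0]],[[0,0,30],[0,0,0]],[[0,0,50],[0,0,0]]]' 0.5; python3 -m pendant '[[[-10,-28,30],[0,0,0]],[[-10,-28,0],[0,0,0]],[[0,0,0],[0,0,0]],[[0,0,0],[0,0,0]],[[0,0,0],[0,0,0]]]';python3 look.py w20 clip_knob cell_center clip_hinge stage_home clip_foot
```

```text
clock: 26.85
ee_pos: [0.5571, -0.2267, 0.2634]
eef_rot: [[0.336, 0.942, -0.001], [0.942, -0.336, -0.006], [-0.006, 0.002, -1.0]]
ft_force: [-5.0, -8.0, 5.5]
finger_gap: 0.0181
clock: 27.48
ee_pos: [0.5573, -0.2241, 0.3401]
eef_rot: [[0.335, 0.942, -0.006], [0.942, -0.335, 0.003], [0.001, -0.006, -1.0]]
ft_force: [0.1, 0.0, 0.0]
finger_gap: 0.0468
clock: 28.1
ee_pos: [0.5379, -0.2798, 0.3716]
eef_rot: [[0.334, 0.943, -0.001], [0.943, -0.334, 0.001], [0.001, -0.001, -1.0]]
ft_force: [-0.7, -0.4, 0.3]
finger_gap: 0.0469
28.1 [ 0.5379 -0.2798  0.3716] [[0.334, 0.943, -0.001], [0.943, -0.334, 0.001], [0.001, -0.001, -1.0]] 0.04689033682323264
clip_knob [(0.9, [0.3646, -0.2643, 0.0659], [137.0, 354.0]), (0.85, [0.7441, -0.4269, 0.0667], [767.0, 392.0])]
cell_center [(0.56, [0.5571, -0.2292, 0.0414], [399.0, 198.0])]
clip_hinge [(0.98, [0.7616, -0.3913, 0.0568], [774.0, 331.0]), (0.59, [0.3851, -0.2222, 0.0534], [146.0, 279.0])]
stage_home [(0.85, [0.3649, -0.264, 0.0396], [157.0, 339.0]), (0.8, [0.5586, -0.2279, 0.0361], [401.0, 195.0])]
clip_foot [(0.97, [0.3758, -0.2446, 0.0369], [161.0, 308.0]), (0.89, [0.7489, -0.4115, 0.0379], [740.0, 352.0])]
```

View pics/w20.png

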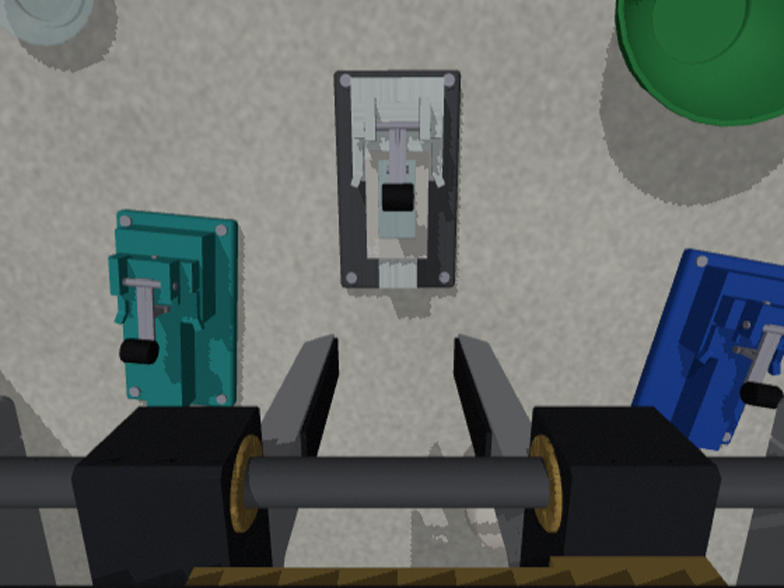

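```bash
python3 - <<'E'
from h import *
s=telemetry.sense();p=imaging.camera("wrist");K=np.array(p["camera_matrix"]);he=np.array(p["hand_eye"]);W=cloud(p,s)
ys=np.array([.332,.943]);xs=np.array([.943,-.332]);o=[555.6,-229.6]
for n,uv,z in (("cellend",[(366,258),(427,259)],.042),("bolts",[(345,80),(457,79),(351,278),(444,277)],.013),("stage_end",[(379,288),(417,288)],.036)):
    q=ray(s,K,he,np.array(uv)/1.4,z)*1000; print(n,np.round((q[:,:2]-o)@np.c_[xs,ys],1).tolist())
k=W[125:153,268:300];c=p["color"][125:153,268:300]; m=(c.max(2)<50)&(k[...,2]>.05); print("knob top z",np.nanpercentile(k[m][:,2],[50,90,98]),np.median((k[m][:,:2]*1000-o)@np.c_[xs,ys],0))
mm=(c.min(2)>0)
C=[(372,240),(372,200),(423,240),(372,250),(423,250),(400,250)]
print([round(float(W[int(v/1.4),int(u/1.4),2])*1000,1) for u,v in C])
b=imaging.camera("scene");save(b,"s3.png",(110,290,190,400),3.3)
for t in ["flask","funnel","stopper","stopper_small","basin","jar","dish","tweezers"]:
    r=landmark_of(b,t);print(t,[np.round(x["point"],3).tolist() for x in r[:1]])
E
```

```text
cellend [[-20.5, -39.0], [20.1, -39.8]]
bolts [[-34.1, 75.2], [40.1, 75.6], [-33.7, -59.6], [34.7, -59.0]]
stage_end [[-12.3, -61.2], [13.9, -61.3]]
knob top z [0.08070707 0.08224144 0.08283724] [-0.35617591  4.84716421]
[41.6, 41.9, 41.7, 42.0, 41.0, 42.5]
flask [[0.556, 0.498, -0.0]]
funnel [[0.571, -0.481, 0.001]]
stopper [[0.49, -0.005, 0.003]]
stopper_small [[0.595, -0.002, -0.002]]
basin [[0.788, -0.181, 0.002]]
jar [[0.782, 0.215, -0.002]]
dish [[0.382, -0.023, -0.003]]
tweezers [[0.751, 0.012, -0.003]]
```

View pics/s3.png

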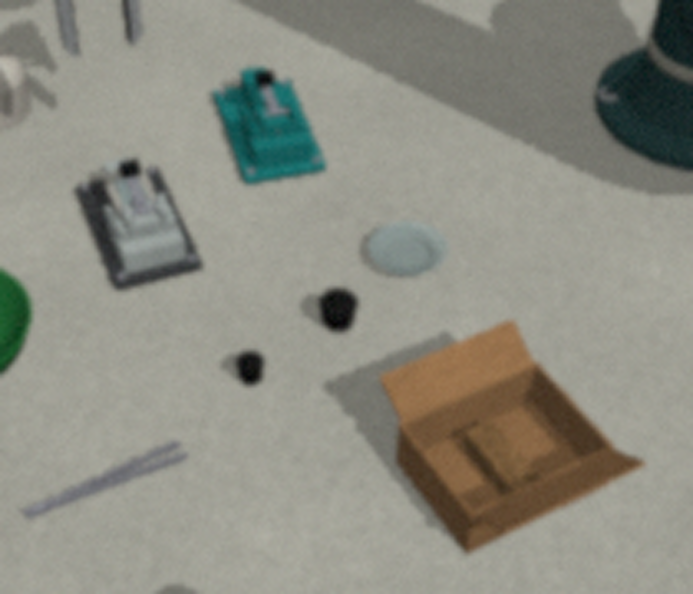

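```bash
python3 - <<'E'
from h import *
p=imaging.camera("wrist");K=np.array(p["camera_matrix"]);he=np.array(p["hand_eye"])
R=np.array([[.367,.93,0],[.93,-.367,0],[0,0,-1]])
s=dict(eef_rot=R,ee_pos=[.5486,-.2494,.2332])
ys=np.array([.332,.943]);xs=np.array([.943,-.332]);o=[555.6,-229.6]
for n,uv,z in (("cellend",[(348,404),(448,402)],.042),("mouth",[(317,293),(474,289)],.041),("bolts",[(302,110),(475,103),(328,414),(473,409)],.013)):
    q=ray(s,K,he,np.array(uv)/1.4,z)*1000; print(n,np.round((q[:,:2]-o)@np.c_[xs,ys],1).tolist())
s=telemetry.sense()
q=ray(s,K,he,np.array([(353,187),(443,187)])/1.4,.041)*1000; print("mouth now",np.round((q[:,:2]-o)@np.c_[xs,ys],1).tolist())
E
```

```text
cellend [[-20.5, -37.6], [19.4, -38.2]]
mouth [[-29.4, 8.5], [29.7, 7.8]]
bolts [[-34.4, 76.2], [34.1, 76.3], [-34.0, -58.0], [34.1, -57.9]]
mouth now [[-28.0, 6.8], [29.8, 6.6]]
```

```bash
python3 -c "
from plant import job,telemetry
print(job.close_job(), telemetry.sense()['clock'])"
```

```text
the job is handed in; nothing more can be done
the job is handed in; nothing more can be done
```

I opened both carton flaps, raised the spring clip, slid the cell home on the grey stage, lowered the clip onto it and let go. The job went in at about 28.5 s; no verdict was reported, so the state below rests on my own camera and force checks.

- **Flaps and clip:** In the pictures both flaps stood well past upright. The clip stayed up by itself while I fetched the cell and until I lowered it.
- **Cell in the grip:** It turned about 2° and slipped about 2.5 mm as I lifted it from the carton. I turned the tool to match before sliding the cell in.
- **Cell home:** Sliding it in, I met the end stop with about 9 N. It lies flat, its top 41.0–42.5 mm above the bench (42 expected). It is within about 1 mm of centre across the rails.
- **Distance along the stage:** The camera estimates put the cell between about 1.2 mm short of home and 0.9 mm past it. They disagree by about the 2 mm calibration error, and all fall inside the allowed range.
- **Clip down:** The top of the knob measured 82.8 mm high against 82.7 mm expected with the foot resting on the cell, so the clip is at about 0.21 rad.
- **Bystanders and force:** The last picture showed every bystander within about 5 mm of where it started, which is the measuring error. The gripper was clear of everything and the wrist force was near zero.

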